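# Pack the sample jars into the transport carrier

## Robot

A 6-joint arm with a two-finger parallel gripper is mounted at the origin on the work surface. World frame = base frame: x ahead of the robot, y to its left, z up, the work surface at z = 0. Lengths are in mm, angles in degrees, forces in N, time in s.
With the tool pointing down it reaches from about 300 to 850 mm from the base axis. Payload 4.2 kg.
Tool frame: the origin (TCP) lies at the very end of the fingers, on their centre line; the grasp point (between the pads) lies 19 mm behind it (env.tcp_to_grasp is the distance from the TCP to the grasp point, in mm); z points along the fingers, y is the line along which they close (so a half turn about z gives the same grasp; the last joint's range is limited). The gripper opens to 91 mm and grips with 3 to 60 N. Pads are 32 mm wide; open, the fingers measure 118 mm over their backs; the gripper's body (76 mm by 178 mm) begins 60 mm behind the grasp point.
Start: joints at [73.969, 18.312, 89.639, -0, 72.044, -1.146], TCP at [147.712, 555.72, 213.976] pointing down, gripper open.
Joint ranges: [-177.97, 177.97], [-48.28, 115.42], [12.27, 149.76], [-77.06, 257.06], [2.81, 150.46], [-146.56, 146.56]. Speed limits (degrees/s): [147.25, 147.25, 180, 180, 180, 180].

## Interface

Orientations are given as [roll, pitch, yaw] about the fixed x, y, z axes, in that order (R = Rz(yaw) Ry(pitch) Rx(roll)).
In Python, from workcell import env gives the robot as it stands.
- The arm moves only by the tool move_arm, never from a script. Its argument "plan" is a list of rows, each a list of 3 entries, a list of its own where there are three numbers: the shift along the world's x, y, z in cm, then the turn about the world's z in degrees, then the closure, from 0 (fully open) to 1 (shut). In form: [[[x, y, z], turn, claw], ...]. A call has 1 to 5 rows; each row shifts and turns the commanded pose from where the row before left it; what a row does not reach is not made up. A row lasts 1/10 s, in which the tool goes at most 50 mm and 8.59 degrees, less where a joint would pass 70% of its speed; a pose out of reach is approached as far as the arm can. A call is refused whole if a number of a shift passes 5 or a number of a turn 8.59, either way. A call with a gripper value outside its range is refused whole. The fingers move at their own pace and stop on an object; "squeeze" is the grip in N (left out, the last holds). Time passes only in rows, so rows that do not move let the fingers close. It gives the time, the measured TCP pose, the force, the opening and the grip force at its end, in the units of the state.
- env.state(): the state, without advancing time (a new reading comes with each control period).
- env.grab_frame(name): name is "scene" or "top" or "wrist"; returns a dict with "frame" (400x640x3 uint8, red, green, blue), "z_map" (400x640 float32, mm along the optical axis (not along the pixel's ray), 0 where there is no reading), "fovy" (degrees; the focal length in pixels is half the picture's height over the tangent of half this angle, whatever the lens; pixels are square), "cx", "cy" (the principal point, pixels), "position" and "orientation" of the camera in the world. Camera axes: x right, y down, z forward; pixel columns grow to the right and rows downward; lengths in mm; the calibration is good to about 2 mm. A picture is of the moment at which its call begins.
- env.job_done(): hands the job in; it is judged then, once.
Trained networks look in a picture, given as the dict that the camera call returned (one of the last four; its "shot" number tells which), for a name from the list of things; names that differ only in an ending like _2 or _b are one class to them, and where a whole thing is asked for, a point or a joint stands for the part that bears it (a point fixed in the world has none). Each returns a list of dicts, best first, with "score" (0 to 1); they miss things now and then, are a little off and sometimes report something else, mostly with a low value. They report only what shows in the picture. A call takes as long as a camera call. They do not tell look-alikes from the thing itself.
- env.search_frame(picture, label): "point" ([column, row] in pixels, amid what is visible of it).
- env.landmark_of(picture, label): "point" ([column, row] in pixels: a listed point, or the origin of a listed thing).
The state is a dict: "time_s": time; "qpos": joint angles; "qvel": joint speeds; "effort": joint torques, N m; "ee_pos": TCP position; "ee_rot": TCP orientation; "force": force on the tool from outside, world axes, zero at the start; "torque": the same for the moment, N m; "gripper_width": finger opening in mm; "gripper_force": force on a finger pad.
Only numpy, scipy, OpenCV 4.12 (cv2) and the standard library are available. Lean on these libraries where they do the work, as an engineer would, in place of code of your own. Each camera call takes 0.05 s, during which the arm holds its last target. There are 200 camera calls.

## Task

Pack the small amber sample jars for transport: slide the carrier's lock fully back, swing the hold-down bar fully open by the knob at its free end, and stand every small amber jar upright in the carrier's tray, in one row. Only when all of them are in and let go, swing the bar fully closed over them and slide the lock fully home. Do not knock over the other bottles and glassware.

Things in the scene. Friction and masses are not known exactly. Their poses are not given: they have to be found in the camera images.
- carrier: Grey transport carrier fixed to the bench, 360 x 105 mm, 30 mm high. Origin under its middle, z up, +x along it to the end with the bar's pin (steel column at x 155 mm, hub top 110 mm above the bench); the -x end, nearer the robot, has the lock. On top is a rimmed tray. White lock pedestal: x -178 to -133, y -14 to +50 mm, top 89 mm above the bench.
- tray (a point): Middle of the tray floor, 30 mm above the bench; axes as the carrier. The tray floor is 242 mm long (x) and 66 mm wide (y), walled by a low metal rim 15 mm high. Jars stand in it in one row along x under the closed bar. There are no dividers.
- place0 (a point): Centre, on the tray floor, of dark round mark number 1 of four in the tray, counted from the lock end; a jar stands here. The marks are 56 mm apart along the carrier's x and are a help, not a demand.
- place1 (a point): Centre, on the tray floor, of dark round mark number 2 of four in the tray, counted from the lock end; a jar stands here. The marks are 56 mm apart along the carrier's x and are a help, not a demand.
- place2 (a point): Centre, on the tray floor, of dark round mark number 3 of four in the tray, counted from the lock end; a jar stands here. The marks are 56 mm apart along the carrier's x and are a help, not a demand.
- place3 (a point): Centre, on the tray floor, of dark round mark number 4 of four in the tray, counted from the lock end; a jar stands here. The marks are 56 mm apart along the carrier's x and are a help, not a demand.
- bar (a joint): Level hold-down bar, 20 mm wide, 283 mm from pin to tip, underside 98 and top 108 mm above the bench; clears jars (6 mm in the tray). Vertical pin at carrier x 155 mm, y 0. Rad: 0 = closed over the tray along carrier -x, at its stop; 1.1 = fully open at its other stop, clockwise from above, tip out to carrier +y. Stays where left; under 1 N at the knob moves it. Blocked while the lock is home.
- bar_knob (a point): Centre of the top of the upright black round knob near the bar's free end, by which it is pushed: 18 mm diameter, 34 mm high, 240 mm from the pin axis; its top is 142 mm above the bench.
- lock (a joint): Transport lock sliding on the pedestal. m: 0 = home (locked: steel tongue beside the bar's tip on the +y side, bar cannot swing), 0.030 = fully back (unlocked), slid along carrier -x. A stop at each end. Stays where left; about 2 N moves it. Goes home only when the bar is closed.
- lock_grip (a point): Centre of the top of the lock's upright black grip: 12 mm (along carrier x, the sliding direction) by 24 mm (across), standing 42 mm above its foot; top 139.5 mm above the bench, foot 97.5 mm. It lies at carrier y = 37 mm, x = -137 mm when home.
- jar0: Sample jar, amber glass with a wide metal lid: 50 mm diameter, 62 mm high (the lid is the top 18 mm, 49 mm diameter), thick heavy base, about 160 g. Origin at the centre of its underside, z up. Two to four jars are present.
- jar1: Sample jar, amber glass with a wide metal lid: 50 mm diameter, 62 mm high (the lid is the top 18 mm, 49 mm diameter), thick heavy base, about 160 g. Origin at the centre of its underside, z up. Two to four jars are present.
- jar2: Sample jar, amber glass with a wide metal lid: 50 mm diameter, 62 mm high (the lid is the top 18 mm, 49 mm diameter), thick heavy base, about 160 g. Origin at the centre of its underside, z up. Two to four jars are present.
- jar3: Sample jar, amber glass with a wide metal lid: 50 mm diameter, 62 mm high (the lid is the top 18 mm, 49 mm diameter), thick heavy base, about 160 g. Origin at the centre of its underside, z up. Two to four jars are present.
- reagent: Bystander: tall amber bottle with black cap, 86 mm diameter, 190 mm high. Origin under its middle.
- buffer: Bystander: white plastic bottle, 60 mm diameter, 140 mm high. Origin under its middle.
- flask: Bystander: conical glass flask, 82 mm wide, 108 mm high. Origin under its middle.
- beaker: Bystander: glass beaker, 64 mm wide, 80 mm high. Origin under its middle.
- slide_box: Bystander: grey slide box, 85 x 32 mm, 26 mm high, lying among the jars. Origin under its middle.
Mind the look-alikes: they are no part of the job. What is shaped like the jar2 but purple or turquoise is not meant. What is shaped like the jar1 but pink is not meant.

How it is judged:
By the outcome, as a careful person would: the job done as asked, in the order asked, and still so for the second after the job is handed in, with the robot touching nothing.
Of jar0, jar1, jar2, jar3 only 2 to 4 are there at a start; the rules pass over those that are not, and their reading is None.
At some moment in a run one of jar0, jar1, jar2, jar3 may be knocked a few centimetres aside while the robot is not near it.
It also fails if it takes over 210 s, if anything falls off the work surface, if the arm or the gripper's body presses on something with over 40 N, if the wrist force passes 120 N, or if a joint passes its speed limit or range.

## Working session

There is one attempt and no reset: what is moved stays moved. The work goes in short steps, Python scripts to look and compute and a tool call to move; the robot and the scene stay as the last step left them, time stands still between calls to the robot, and variables do not carry over. Pictures are saved under pics/ and viewed, at most 14 in all, crops included, and the job is handed in when it is done.

Besides the shell and the picture viewer there is one more tool, called after "Call:" as name(argument=value, ...), one argument or row to a line, values as JSON. move_arm: Moves the arm, as the interface text tells. Its arguments: {"type":"object","properties":{"plan":{"type":"array","items":{"type":"array"}},"squeeze":{"type":"number"}},"required":["plan"]}

```bash
mkdir -p pics; ls
cat > h.py <<'E'
import numpy as np, cv2
from scipy.spatial.transform import Rotation as R
from workcell import env
def K(p): 
    f=p["frame"].shape[0]/2/np.tan(np.radians(p["fovy"])/2); return f,p["cx"],p["cy"]
def rot(p):
    o=np.array(p["orientation"],float)
    return o if o.shape==(3,3) else R.from_euler("xyz",o,degrees=True).as_matrix()
def cloud(p):
    f,cx,cy=K(p); z=p["z_map"]; v,u=np.mgrid[:z.shape[0],:z.shape[1]]
    c=np.stack([(u-cx)/f*z,(v-cy)/f*z,z],-1)
    w=c@rot(p).T+np.array(p["position"]); w[z<=0]=np.nan; return w
def atz(p,uv,h):
    f,cx,cy=K(p); d=rot(p)@np.array([(uv[0]-cx)/f,(uv[1]-cy)/f,1]); o=np.array(p["position"]); return o+d*(h-o[2])/d[2]
def proj(p,w):
    f,cx,cy=K(p); c=rot(p).T@(np.array(w)-np.array(p["position"])); return [f*c[0]/c[2]+cx,f*c[1]/c[2]+cy]
def save(p,n,crop=None,s=1):
    a=p["frame"][...,::-1]
    if crop: a=a[crop[1]:crop[3],crop[0]:crop[2]]
    cv2.imwrite("pics/"+n,cv2.resize(a,None,fx=s,fy=s,interpolation=cv2.INTER_CUBIC))
E
python3 - <<'E'
from h import *
for n in("top","scene"):
    p=env.grab_frame(n); save(p,n+"0.png",s=1.25); print(n,p["position"],p["orientation"],p["fovy"],p["cx"],p["cy"])
    for l in("jar0","reagent","buffer","flask","beaker","slide_box","carrier","place0","place3","bar_knob","lock_grip"):
        r=env.landmark_of(p,l); print(l,[(np.round(d["point"]).astype(int).tolist(),round(d["score"],2)) for d in r][:7])
print(env.state())
E
```

```text
pics
top [ 440.11091516  -33.43535079 1168.93138445] [-177.54949916   -1.2773706   -89.90233674] 51.51357635450776 315.67821767008206 195.57870970650495
jar0 [([282, 204], 0.86), ([228, 215], 0.81), ([263, 231], 0.77), ([246, 182], 0.68), ([244, 145], 0.61)]
reagent [([438, 154], 0.66)]
buffer [([427, 204], 0.84)]
flask [([421, 240], 0.72), ([328, 160], 0.62)]
beaker [([404, 269], 0.6), ([328, 161], 0.42)]
slide_box [([212, 201], 0.96), ([442, 154], 0.32)]
carrier [([328, 161], 0.73)]
place0 [([326, 126], 0.94), ([331, 149], 0.8), ([331, 189], 0.6)]
place3 [([326, 126], 0.94), ([331, 149], 0.8), ([331, 189], 0.6)]
bar_knob [([335, 185], 0.78), ([325, 160], 0.16)]
lock_grip [([322, 207], 0.67)]
scene [1068.15909048 -199.79034769 1097.71100927] [-150.40584359    0.66671315   75.36868976] 46.57018430071202 315.7780557059858 190.27480697025507
jar0 [([358, 159], 0.95), ([397, 200], 0.78), ([396, 166], 0.67), ([347, 187], 0.56)]
reagent [([189, 274], 0.74), ([309, 236], 0.64)]
buffer [([201, 222], 0.8)]
flask [([200, 184], 0.75)]
beaker [([217, 161], 0.91)]
slide_box [([418, 171], 0.59)]

[... 238 characters left out ...]
k_grip [([310, 160], 0.75)]
{'time_s': 1.2, 'qpos': array([ 7.39693653e+01,  1.83116925e+01,  8.96399054e+01, -6.29026944e-04,
        7.20448494e+01, -1.14649334e+00]), 'qvel': array([-0.05896927,  0.08861822,  0.07446214, -0.0570383 ,  0.01535397,
        0.0703811 ]), 'effort': array([-2.41976159e-03, -4.12362671e+01, -2.32227284e+01,  7.26201874e-02,
        3.76444124e-02,  1.36679105e-05]), 'ee_pos': array([147.70675504, 555.70827303, 213.97186148]), 'ee_rot': array([1.79996460e+02, 6.69369868e-04, 1.65116052e+02]), 'force': array([-0.14648385, -0.45660045,  0.36602817]), 'torque': array([-0.00984888,  0.05377507,  0.00763339]), 'gripper_force': 0.0, 'gripper_width': 91.24263364121774}
```

View pics/top0.png

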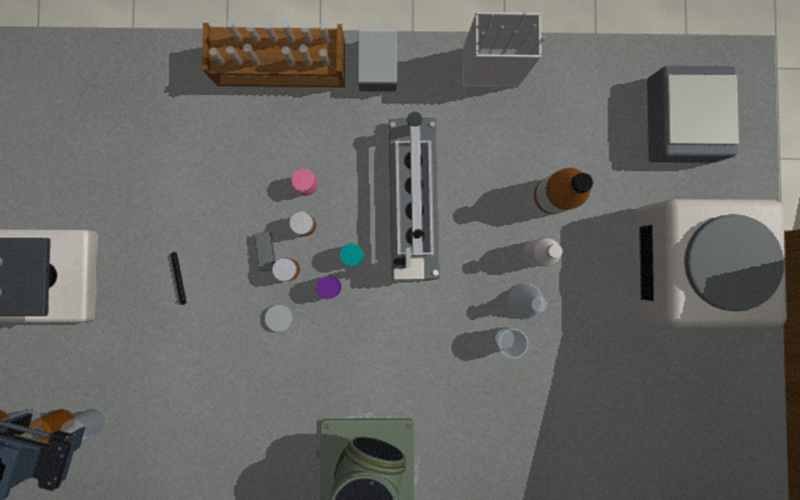

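View pics/scene0.png

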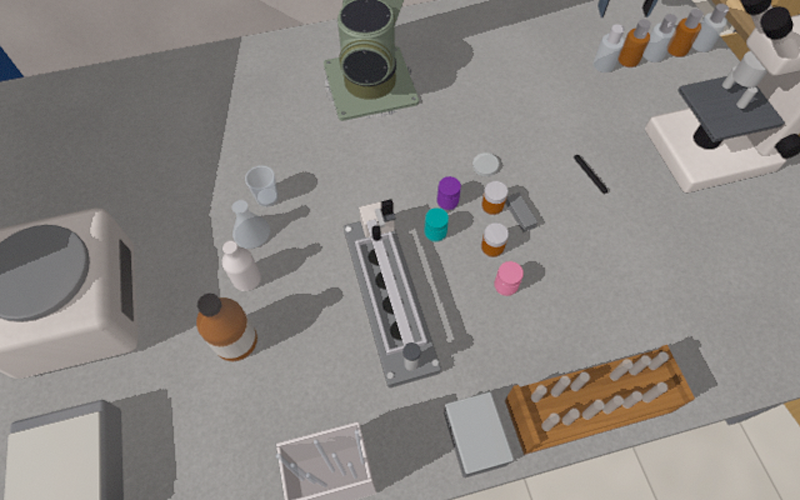

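The top view shows two amber jars with pale lids, at full-frame pixels (241,178) and (228,215). There are purple, turquoise and pink look-alikes, and a pale disc at (222,254) whose height I need to check. The bar lies over the tray, with the lock at its near end.

Run:
```python
from h import *
for n in("top","scene"):
    p=env.grab_frame(n); w=cloud(p); print(n)
    # objects in the region, height 20..130 blobs
    m=(w[...,2]>12)&(w[...,0]>250)&(w[...,0]<800)&(w[...,1]>-330)&(w[...,1]<220)
    k,lab,st,c=cv2.connectedComponentsWithStats(m.astype(np.uint8))
    for i in range(1,k):
        if st[i,4]<40: continue
        q=w[lab==i]; t=np.nanpercentile(q[:,2],95); top=q[q[:,2]>t-5]
        col=np.median(p["frame"][(lab==i)&(w[...,2]>t-5)],0)
        print(np.round(c[i]),st[i,4],"topz",round(t,1),"topc",np.round((np.percentile(top,2,0)+np.percentile(top,98,0))[:2]/2),"ext",np.round(np.ptp(q,0)),col)
    if n=="top": uv=(222,254)
    else: uv=(389,130)
    print("disc",w[uv[1],uv[0]])
    for l,h in(("bar_knob",142),("lock_grip",139.5),("place0",30),("carrier",0),("jar0",0)):
        for d in env.landmark_of(p,l): 
            u=np.round(d["point"]).astype(int); print(l,np.round(d["point"],1),round(d["score"],2),np.round(atz(p,d["point"],h)),np.round(w[u[1],u[0]]))
```

```text
top
[330. 158.] 4911 topz 108.4 topc [602. -87.] ext [357. 109. 132.] [159. 159. 163.]
[243. 145.] 322 topz 63.6 topc [627. 141.] ext [48. 49. 53.] [190. 102. 129.]
[241. 178.] 306 topz 63.4 topc [534. 144.] ext [49. 47. 51.] [161. 162. 165.]
[225. 212.] 410 topz 63.3 topc [435. 178.] ext [104.  66.  54.] [161. 162. 167.]
[281. 203.] 276 topz 63.1 topc [467.  37.] ext [46. 47. 52.] [  7.  130.  128.5]
[262. 229.] 290 topz 64.0 topc [396.  85.] ext [45. 48. 54.] [ 95.  44. 126.]
[412. 241.] 131 topz 47.3 topc [ 367. -328.] ext [53. 16. 40.] [77.  83.  82.5]
[224. 254.] 156 topz 17.1 topc [328. 195.] ext [55. 50.  9.] [141. 148. 147.]
[408. 274.] 315 topz 79.9 topc [ 280. -303.] ext [61. 55. 71.] [131.5 139.  141. ]
disc [327.12551501 200.07241557   9.33538727]
bar_knob [333.6 183.7] 0.63 [ 514. -101.  142.] [ 513. -102.  139.]
lock_grip [321.2 210.2] 0.59 [448. -70. 140.] [448. -70. 138.]
lock_grip [328.5 128.2] 0.18 [653. -88. 140.] [662. -89. 102.]
place0 [329.  187.5] 0.81 [511. -95.  30.] [510. -96.  27.]
place0 [328.4 125.9] 0.75 [682. -94.  30.] [666. -89. 104.]
place0 [331.6 14
[... 1282 characters left out ...]
 [449. -70. 137.]
place0 [307.2 223.8] 0.83 [ 567. -104.   30.] [ 602. -111.  103.]
place0 [304.  205.6] 0.75 [ 515. -100.   30.] [ 555. -107.  106.]
place0 [321.2 263.7] 0.68 [680. -98.  30.] [ 708. -106.  107.]
place0 [313.6 244.8] 0.62 [ 627. -103.   30.] [ 660. -109.  108.]
carrier [310.1 234.6] 0.89 [ 585. -102.    0.] [ 632. -112.  105.]
carrier [310.2 232.3] 0.68 [ 579. -100.    0.] [ 627. -110.  110.]
jar0 [360.7 157.3] 0.88 [391.  95.   0.] [422.  82.  51.]
jar0 [403.  224.6] 0.8 [620. 139.   0.] [646. 119.  61.]
jar0 [398.4 198.2] 0.69 [543. 153.   0.] [560. 141.  37.]
jar0 [347.3 184.3] 0.63 [466.  33.   0.] [490.  23.  46.]
jar0 [397.1 162.5] 0.6 [434. 188.   0.] [462. 171.  50.]
```

Run:
```python
from h import *
for n in("top","scene"):
    p=env.grab_frame(n); w=cloud(p)
    g=(w[...,0]>380)&(w[...,0]<820)&(w[...,1]>-180)&(w[...,1]<-20)
    a=w[g&(w[...,2]>22)&(w[...,2]<50)][:,:2]; print(n,"base",cv2.minAreaRect(a.astype(np.float32)))
    b=w[g&(w[...,2]>100)&(w[...,2]<113)][:,:2]; print("bar",cv2.minAreaRect(b.astype(np.float32)))
    s=b[(b[:,0]>500)&(b[:,0]<700)]
    l=cv2.fitLine(s.astype(np.float32),cv2.DIST_HUBER,0,.01,.01).ravel(); print("line yaw",np.degrees(np.arctan(l[1]/l[0])),l)
    t=w[g&(w[...,2]>132)&(w[...,2]<150)]
    for lo,hi in((380,480),(490,540)):
        q=t[(t[:,0]>lo)&(t[:,0]<hi)]; print("tops",len(q),q.min(0).round(),q.max(0).round())
    # jars
    for c in((536,143),(434,177)):
        q=w[(np.hypot(w[...,0]-c[0],w[...,1]-c[1])<32)&(w[...,2]>57)][:,:2]; print("jar",len(q),cv2.minEnclosingCircle(q.astype(np.float32)))
    q=w[(w[...,2]>18)&(w[...,2]<32)&(w[...,0]>400)&(w[...,0]<560)&(w[...,1]>150)&(w[...,1]<270)][:,:2]; print("box",cv2.minAreaRect(q.astype(np.float32)))
    f=w[(np.abs(w[...,0]-500)<100)&(np.abs(w[...,1]-290)<20)]; print("floor z",np.nanmedian(f[:,2]))
```

```text
top base ((591.9546508789062, -100.18417358398438), (358.28497314453125, 105.25496673583984), 1.2400920391082764)
bar ((601.1865234375, -97.02801513671875), (49.9841194152832, 321.8599853515625), 85.7146224975586)
line yaw 0.3021118 [ 9.9998611e-01  5.2728215e-03  6.0779480e+02 -9.9198341e+01]
tops 40 [448. -77. 133.] [456. -55. 142.]
tops 41 [ 501. -110.  136.] [516. -94. 145.]
jar 245 ((534.9876098632812, 143.4657745361328), 24.31563377380371)
jar 248 ((434.7391662597656, 179.04989624023438), 24.382553100585938)
box ((458.80340576171875, 213.8135986328125), (131.11831665039062, 69.540771484375), 41.23807144165039)
floor z -1.7804750883196903
scene base ((595.8653564453125, -102.48236083984375), (360.7869873046875, 105.30684661865234), 1.2645916938781738)
bar ((603.84130859375, -98.99687194824219), (56.926937103271484, 322.8269348144531), 84.56513977050781)
line yaw 1.551734 [ 9.9963325e-01  2.7079556e-02  6.1045032e+02 -1.0261762e+02]
tops 44 [448. -81. 135.] [463. -58. 142.]
tops 49 [ 503. -113.  132.] [520. -97. 144.]
jar 237 ((537.1005249023438, 141.3865966796875), 25.641311645507812)
jar 213 ((437.5932922363281, 175.47991943359375), 24.589250564575195)
box ((491.2278137207031, 198.58473205566406), (134.95303344726562, 95.10986328125), 0.655813992023468)
floor z -0.8529658035693046
```

Run:
```python
from h import *
for n in("top","scene"):
    p=env.grab_frame(n); w=cloud(p)
    H={}
    for q in w[(w[...,2]>90)&(w[...,0]>0)&(w[...,0]<560)&(w[...,1]>180)&(w[...,1]<700)]:
        k=(int(q[0]//50*50),int(q[1]//50*50)); H[k]=max(H.get(k,0),q[2])
    print(n,{k:int(v) for k,v in sorted(H.items())})
    q=w[(w[...,2]>18)&(w[...,2]<30)&(w[...,0]>420)&(w[...,0]<560)&(w[...,1]>207)&(w[...,1]<270)][:,:2]; print("box",cv2.minAreaRect(q.astype(np.float32)))
```

```text
top {(50, 450): 335, (50, 500): 333, (50, 650): 112, (100, 450): 337, (100, 500): 396, (100, 550): 116, (100, 600): 241, (100, 650): 123, (150, 450): 389, (150, 500): 394, (150, 550): 352, (150, 600): 281, (300, 600): 167, (300, 650): 169, (350, 600): 171, (350, 650): 195, (400, 600): 171, (400, 650): 197, (450, 600): 171, (450, 650): 197}
box ((474.5236511230469, 228.90457153320312), (84.63492584228516, 32.41336441040039), 7.6019816398620605)
scene {(50, 550): 121, (50, 600): 121, (50, 650): 121, (100, 450): 254, (100, 500): 251, (100, 550): 122, (100, 600): 234, (100, 650): 122, (150, 450): 261, (150, 500): 257, (150, 550): 258, (150, 600): 257, (300, 600): 166, (300, 650): 166, (350, 550): 422, (350, 600): 422, (350, 650): 401, (400, 550): 427, (400, 600): 441, (400, 650): 360, (450, 550): 425, (450, 600): 444, (450, 650): 399}
box ((477.8322448730469, 225.31719970703125), (88.02056884765625, 35.54372787475586), 9.591607093811035)
```

Call:
move_arm(
  plan=[
    [[2.2,-4.4,0],-5.3,0.3],
    [[2.2,-4.4,0],-5.3,0.3],
    [[2.2,-4.4,0],-5.3,0.3],
    [[2.2,-4.4,0],-5.3,0.3],
    [[2.2,-4.4,0],-5.3,0.3],
  ],
  squeeze=10,
)

```text
time_s: 2.5
ee_pos: [258.2, 334.0, 214.1]
ee_rot: [180.0, 0.0, 138.4]
force: [1.1, 1.0, 0.5]
gripper_width: 63.7
gripper_force: 0.0
```

Call:
move_arm(
  plan=[
    [[2.2,-4.4,0],-5.3,0.5],
    [[2.2,-4.4,0],-5.3,0.5],
    [[2.2,-4.4,0],-5.3,0.5],
    [[2.2,-4.4,0],-5.3,0.5],
    [[2.2,-4.4,0],-5.3,0.5],
  ],
)

```text
time_s: 3.0
ee_pos: [368.3, 113.9, 214.4]
ee_rot: [179.9, 0.0, 111.9]
force: [1.4, 0.2, 0.0]
gripper_width: 45.5
gripper_force: 0.0
```

Call:
move_arm(
  plan=[
    [[2.2,-4.4,0],-5.3,0.55],
    [[2.2,-4.4,0],-5.3,0.55],
    [[2.2,-4.4,0],-5.3,0.55],
    [[2,-3.5,0],-4,0.55],
    [[0,0,0],0,0.55],
  ],
)

```text
time_s: 3.5
ee_pos: [456.0, -55.1, 213.9]
ee_rot: [179.9, 0.1, 91.9]
force: [0.1, 0.6, -0.6]
gripper_width: 40.6
gripper_force: 0.0
```

Run:
```python
from h import *
p=env.grab_frame("wrist"); save(p,"w1.png"); w=cloud(p); print(p["position"],p["orientation"])
for l,h in(("bar_knob",142),("lock_grip",139.5)):
    for d in env.landmark_of(p,l)[:2]: print(l,np.round(d["point"]),round(d["score"],2),np.round(atz(p,d["point"],h)))
for z0,z1 in((133,148),(90,115)):
    m=((w[...,2]>z0)&(w[...,2]<z1)&(w[...,1]<0)).astype(np.uint8); k,lab,st,c=cv2.connectedComponentsWithStats(m)
    for i in range(1,k):
        if st[i,4]>80: q=w[lab==i]; print(z0,c[i].round(),st[i,4],np.percentile(q,2,0).round(),np.percentile(q,98,0).round())
```

```text
[453.14732974  12.05576877 384.83471623] [ 1.66097812e+02 -1.16741310e-01  1.85555221e+00]
lock_grip [322. 229.] 0.56 [452. -69. 140.]
133 [322. 225.] 463 [446. -78. 134.] [457. -56. 141.]
90 [329. 219.] 1192 [437. -90.  93.] [479. -55. 110.]
90 [352. 251.] 446 [ 464. -104.  101.] [491. -94. 110.]
90 [559. 251.] 644 [632. -98. 101.] [680. -90. 110.]
```

View pics/w1.png

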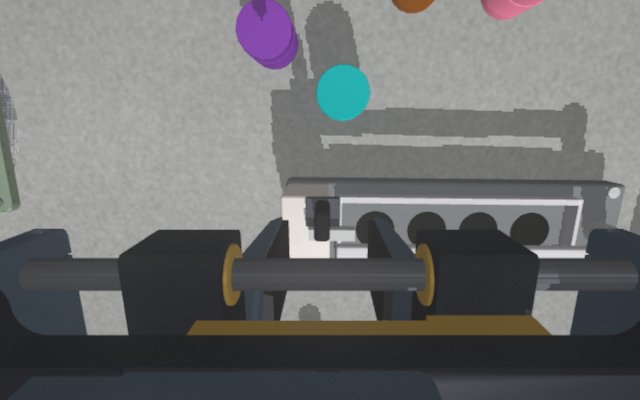

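The wrist view shows the lock grip at pixel (322,220), between the fingers. Going down to grip it.

Call:
move_arm(
  plan=[
    [[-0.3,-1.25,-2],0,0.55],
    [[0,0,-4],0,0.55],
    [[0,0,-3],0,0.55],
    [[0,0,-1],0,0.55],
    [[0,0,0],0,0.7],
  ],
  squeeze=8,
)

```text
time_s: 4.15
ee_pos: [449.6, -62.6, 113.3]
ee_rot: [-179.8, -0.0, 92.3]
force: [0.9, 0.3, -0.9]
gripper_width: 35.6
gripper_force: 0.0
```

Call:
move_arm(
  plan=[
    [[0,0,0],0,0.95],
    [[0,0,0],0,0.95],
    [[0,0,0],0,0.95],
    [[0,0,0],0,0.95],
    [[0,0,0],0,0.95],
  ],
)

```text
time_s: 4.65
ee_pos: [451.6, -63.8, 115.2]
ee_rot: [179.8, 0.0, 92.2]
force: [-0.4, 0.3, 5.6]
gripper_width: 12.0
gripper_force: 8.0
```

Call:
move_arm(
  plan=[
    [[-1,0,0],0,0.95],
    [[-1,0,0],0,0.95],
    [[-1,-0.1,0],0,0.95],
    [[-0.2,0,0],0,0.95],
    [[0,0,0],0,0.95],
  ],
)

```text
time_s: 5.15
ee_pos: [424.0, -64.5, 115.4]
ee_rot: [179.2, -0.0, 92.1]
force: [11.7, 3.4, -3.3]
gripper_width: 12.2
gripper_force: 8.0
```

Call:
move_arm(
  plan=[
    [[-0.3,0,0],0,0.95],
    [[-0.3,0,0],0,0.95],
    [[0,0,0],0,0.95],
    [[0,0,0],0,0.95],
    [[0,0,0],0,0.95],
  ],
)

```text
time_s: 5.65
ee_pos: [420.1, -64.7, 115.4]
ee_rot: [179.0, 0.0, 92.1]
force: [16.6, 4.0, -9.1]
gripper_width: 19.4
gripper_force: 8.0
```

Run:
```python
from h import *
print(env.state()["ee_pos"],env.state()["force"])
p=env.grab_frame("scene"); save(p,"s1.png",(230,100,430,260),4)
```

```text
[420.07999298 -64.70566621 115.37129373] [16.61463103  3.99645923 -9.05468505]
```

View pics/s1.png

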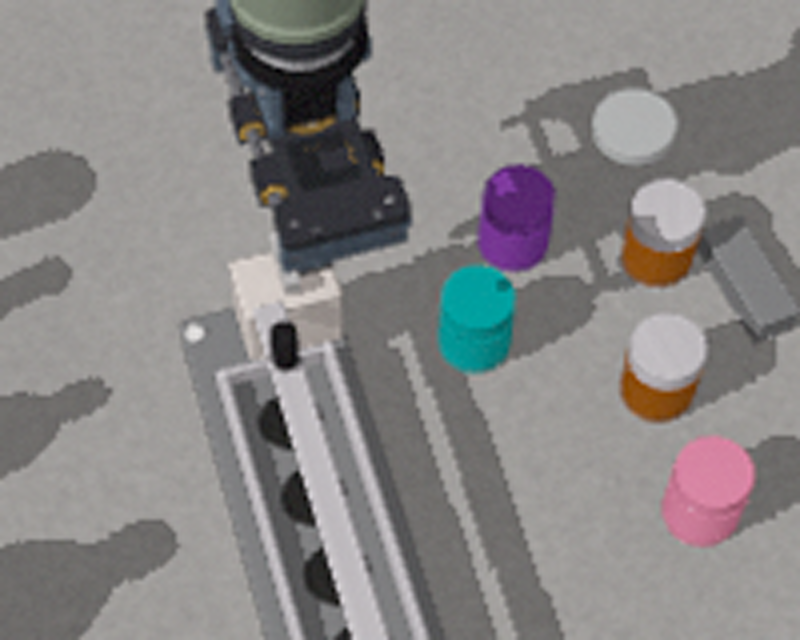

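Call:
move_arm(
  plan=[
    [[0.3,0,0],0,0.5],
    [[0.3,0,0],0,0.5],
    [[0,0,2],0,0.5],
    [[0,0,4],0,0.5],
    [[0,0,4],0,0.5],
  ],
)

```text
time_s: 6.2
ee_pos: [417.0, -64.8, 214.3]
ee_rot: [-179.8, -0.0, 92.2]
force: [0.6, 0.5, 0.3]
gripper_width: 45.5
gripper_force: 0.0
```

Call:
move_arm(
  plan=[
    [[2.6,0.9,0],0,0.55],
    [[0,0,0],0,0.55],
  ],
)

```text
time_s: 6.4
ee_pos: [446.7, -55.6, 215.0]
ee_rot: [179.8, 0.0, 92.3]
force: [-0.6, -0.2, -1.0]
gripper_width: 41.0
gripper_force: 0.0
```

Run:
```python
from h import *
print(env.state()["ee_pos"],env.state()["force"])
for n in("wrist","scene","top"):
    p=env.grab_frame(n); w=cloud(p); f=p["frame"].max(-1)
    for l in("bar_knob","lock_grip"):
        for d in env.landmark_of(p,l)[:2]: print(n,l,np.round(d["point"]),round(d["score"],2),np.round(atz(p,d["point"],142 if "k" in l[4:5] else 139.5)))
    m=((w[...,2]>132)&(w[...,2]<150)&(f<90)&(w[...,1]<-40)&(w[...,1]>-90)&(w[...,0]>400)&(w[...,0]<480)).astype(np.uint8); k,lab,st,c=cv2.connectedComponentsWithStats(m)
    for i in range(1,k):
        if st[i,4]>15: q=w[lab==i]; print(n,c[i].round(),st[i,4],np.percentile(q,2,0).round(),np.percentile(q,98,0).round())
```

```text
[446.66381956 -55.61448152 215.04987836] [-0.61139364 -0.24515503 -0.95977845]
wrist lock_grip [297. 229.] 0.66 [424. -70. 140.]
wrist [298. 224.] 468 [419. -78. 134.] [430. -56. 141.]
scene bar_knob [298. 184.] 0.56 [ 511. -109.  142.]
scene lock_grip [309. 150.] 0.8 [421. -60. 140.]
scene lock_grip [322. 265.] 0.63 [ 723. -108.  140.]
scene [306. 154.] 38 [424. -80. 133.] [435. -60. 142.]
top bar_knob [336. 184.] 0.94 [ 512. -108.  142.]
```

Call:
move_arm(
  plan=[
    [[0.9,-0.9,0],0,1],
    [[0,0,-3],0,1],
    [[0,0,-4],0,1],
    [[0,0,-3.5],0,1],
    [[0,0,0],0,1],
  ],
)

```text
time_s: 7.35
ee_pos: [452.0, -64.5, 106.1]
ee_rot: [-179.6, -0.1, 92.2]
force: [-0.8, 0.3, 0.6]
gripper_width: 3.7
gripper_force: 0.3
```

Call:
move_arm(
  plan=[
    [[0,0,0],0,1],
    [[-0.6,0,0],0,1],
    [[-0.4,0,0],0,1],
    [[0,0,0],0,1],
  ],
)

```text
time_s: 7.75
ee_pos: [443.3, -64.9, 109.7]
ee_rot: [179.9, 0.0, 92.2]
force: [-0.8, -0.3, 0.2]
gripper_width: 0.4
gripper_force: 0.0
```

Call:
move_arm(
  plan=[
    [[-0.3,0,0],0,1],
    [[0,0,0],0,1],
    [[0,0,0],0,1],
  ],
)

```text
time_s: 8.05
ee_pos: [441.7, -65.0, 109.6]
ee_rot: [179.9, 0.0, 92.2]
force: [3.0, 0.5, 1.2]
gripper_width: 0.5
gripper_force: 1.2
```

Call:
move_arm(
  plan=[
    [[-0.3,0,0],0,1],
    [[0,0,0],0,1],
    [[0,0,0],0,1],
  ],
)

```text
time_s: 8.35
ee_pos: [441.4, -65.0, 109.8]
ee_rot: [179.5, 0.1, 92.2]
force: [7.8, 0.6, -1.8]
gripper_width: 0.9
gripper_force: 4.0
```

Call:
move_arm(
  plan=[
    [[-0.3,0,0],0,1],
    [[0,0,0],0,1],
    [[0,0,0],0,1],
  ],
)

```text
time_s: 8.65
ee_pos: [441.1, -65.1, 110.0]
ee_rot: [179.2, 0.1, 92.2]
force: [14.8, 1.5, -7.2]
gripper_width: 0.4
gripper_force: 6.8
```

```bash
cat > arc.py <<'E'
import numpy as np
def pt(th,off,pin=(749.5,-98.3),yaw=1.2,r=240):
    y=np.radians(yaw); Rm=np.array([[np.cos(y),-np.sin(y)],[np.sin(y),np.cos(y)]])
    return np.array(pin)+Rm@(r*np.array([-np.cos(th),np.sin(th)])+off*np.array([np.sin(th),np.cos(th)]))
E
python3 - <<'E'
from arc import *
prev=None
print("start",pt(0,-40).round(1),"knob",pt(0,0).round(1),pt(1.1,0).round(1))
for th in np.linspace(0,1.1,13):
    q=pt(th,-25); print(round(th,3),q.round(1),None if prev is None else ((q-prev)/10).round(2)); prev=q
E
```

```text
start [ 510.4 -143.3] knob [ 509.6 -103.3] [636.2 113.3]
0.0 [ 510.1 -128.3] None
0.092 [ 508.3 -106.3] [-0.17  2.2 ]
0.183 [508.6 -84.2] [0.03 2.21]
0.275 [510.9 -62.2] [0.23 2.2 ]
0.367 [515.2 -40.5] [0.43 2.17]
0.458 [521.5 -19.3] [0.63 2.12]
0.55 [529.7   1.3] [0.82 2.05]
0.642 [539.7  21. ] [1.   1.97]
0.733 [551.5  39.7] [1.18 1.87]
0.825 [565.   57.2] [1.35 1.75]
0.917 [580.   73.4] [1.5  1.62]
1.008 [596.4  88.2] [1.64 1.48]
1.1 [614.1 101.5] [1.77 1.32]
```

Call:
move_arm(
  plan=[
    [[1,0,0],0,1],
    [[0,0,4],0,1],
    [[0,0,4],0,1],
    [[4,-4,0],0,1],
    [[3,-4,0],0,1],
  ],
)

```text
time_s: 9.15
ee_pos: [510.8, -140.1, 190.7]
ee_rot: [179.9, 0.0, 92.4]
force: [0.6, -0.3, -0.3]
gripper_width: 0.4
gripper_force: 0.0
```

Call:
move_arm(
  plan=[
    [[0,-0.3,-1],0,1],
    [[0,0,-4],0,1],
    [[0,0,-2.2],0,1],
    [[0,0,0],0,1],
    [[0,0,0],0,1],
  ],
)

```text
time_s: 9.65
ee_pos: [509.3, -142.7, 116.8]
ee_rot: [-179.9, -0.0, 92.2]
force: [-0.0, -0.1, 0.1]
gripper_width: 0.5
gripper_force: 0.0
```

Call:
move_arm(
  plan=[
    [[0.1,1.4,0],0,1],
    [[-0.2,2.2,0],-5.2,1],
    [[0,2.2,0],-5.2,1],
    [[0.2,2.2,0],-5.3,1],
    [[0.4,2.2,0],-5.3,1],
  ],
)

```text
time_s: 10.15
ee_pos: [515.7, -39.6, 118.8]
ee_rot: [179.8, -0.0, 71.0]
force: [0.6, -0.3, 0.4]
gripper_width: 0.3
gripper_force: 0.4
```

Call:
move_arm(
  plan=[
    [[0.6,2.1,0],-5.3,1],
    [[0.8,2,0],-5.3,1],
    [[1,2,0],-5.3,1],
    [[1.2,1.9,0],-5.3,1],
    [[0,0,0],0,1],
  ],
)

```text
time_s: 10.65
ee_pos: [552.8, 41.8, 118.6]
ee_rot: [179.9, -0.2, 50.2]
force: [-0.1, -0.6, -0.2]
gripper_width: 0.6
gripper_force: 0.0
```

Run:
```python
from h import *
print(env.state()["ee_pos"],env.state()["force"])
p=env.grab_frame("scene"); save(p,"s2.png",(200,60,440,240),3)
```

```text
[552.84688285  41.77635518 118.61210216] [-0.14324979 -0.59055103 -0.24687358]
```

View pics/s2.png

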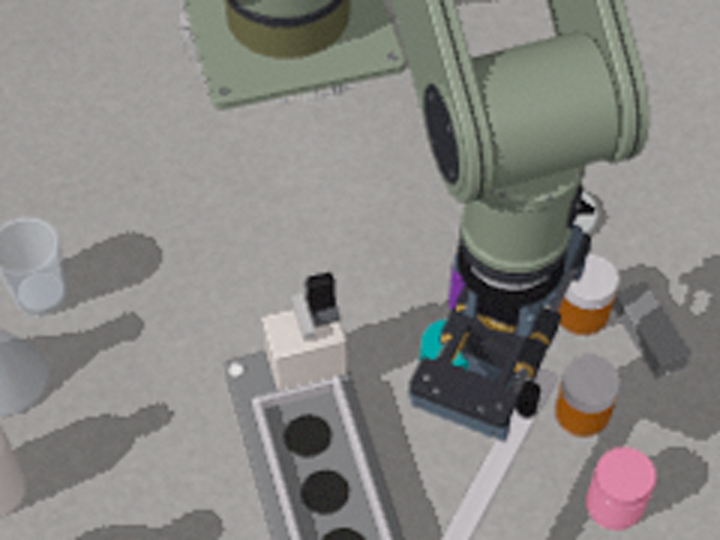

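The lock is back and the bar is swinging with the knob ahead of the fingers. Continuing to the stop.

Call:
move_arm(
  plan=[
    [[1.3,1.7,0],-5.3,1],
    [[1.5,1.6,0],-5.3,1],
    [[1.6,1.5,0],-5.3,1],
    [[1.6,1.2,0],-5,1],
    [[0,0,0],0,1],
  ],
)

```text
time_s: 11.2
ee_pos: [611.1, 99.2, 117.3]
ee_rot: [180.0, 0.0, 29.2]
force: [-0.4, 1.1, -1.2]
gripper_width: 0.3
gripper_force: 0.0
```

Call:
move_arm(
  plan=[
    [[0.3,0.2,0],0,1],
    [[0,0,0],0,1],
    [[0,0,0],0,1],
  ],
)

```text
time_s: 11.5
ee_pos: [611.9, 99.5, 117.1]
ee_rot: [-180.0, 0.2, 29.2]
force: [-5.5, -2.7, 1.8]
gripper_width: 0.5
gripper_force: 2.8
```

Call:
move_arm(
  plan=[
    [[0.3,0.2,0],0,1],
    [[0,0,0],0,1],
    [[0,0,0],0,1],
  ],
)

```text
time_s: 11.8
ee_pos: [612.1, 99.7, 117.1]
ee_rot: [-180.0, 0.6, 29.2]
force: [-11.3, -7.3, 7.4]
gripper_width: 0.3
gripper_force: 6.4
```

Call:
move_arm(
  plan=[
    [[-1.4,-1,0],0,1],
    [[0,0,4.5],0,1],
    [[0,0,4.5],0,0.5],
    [[-3,2,0],-8,0],
    [[-3,2,0],-8,0],
  ],
)

```text
time_s: 12.3
ee_pos: [544.0, 132.8, 209.1]
ee_rot: [-180.0, -0.4, 12.7]
force: [0.2, 0.2, 0.2]
gripper_width: 22.3
gripper_force: 0.0
```

Call:
move_arm(
  plan=[
    [[-1,1,0],-8,0],
    [[0,0.2,0],-5,0],
    [[0,0,0],0,0],
    [[0,0,0],0,0],
  ],
)

```text
time_s: 12.7
ee_pos: [533.4, 144.6, 207.3]
ee_rot: [-180.0, -0.1, 0.2]
force: [0.0, 0.1, 0.4]
gripper_width: 53.5
gripper_force: 0.0
```

```bash
cat > jars.py <<'E'
from h import *
def jars(names=("top","scene","wrist")):
  for n in names:
    p=env.grab_frame(n); w=cloud(p); f=p["frame"].astype(int)
    m=(w[...,2]>55)&(w[...,2]<70)&(w[...,0]>330)&(w[...,0]<720)&(w[...,1]>-40)&(w[...,1]<300)&(np.ptp(f,-1)<35)&(f.mean(-1)>90)
    k,lab,st,c=cv2.connectedComponentsWithStats(m.astype(np.uint8))
    for i in range(1,k):
        if st[i,4]>60: print(n,st[i,4],np.round(c[i]),[np.round(x,1) for x in cv2.minEnclosingCircle(w[lab==i][:,:2].astype(np.float32))])
E
python3 - <<'E'
from jars import *
s=env.state(); print(s["ee_pos"],s["ee_rot"],s["gripper_width"]); jars()
E
```

```text
[533.35289065 144.60197397 207.3284567 ] [-1.79980717e+02 -8.57293254e-02  2.38700754e-01] 53.477473545441
scene 261 [396. 187.] [array([537.4, 140.4]), np.float64(25.3)]
wrist 2052 [330. 190.] [array([533.7, 142.3]), np.float64(24.4)]
wrist 696 [295. 299.] [array([429.9, 177.3]), np.float64(23.8)]
```

Call:
move_arm(
  plan=[
    [[0.15,-0.2,-4],0,0],
    [[0,0,-4],0,0],
    [[0,0,-3],0,0],
    [[0,0,0],0,0],
    [[0,0,0],0,0],
  ],
)

```text
time_s: 13.35
ee_pos: [535.1, 142.8, 97.3]
ee_rot: [180.0, -0.0, 0.1]
force: [0.6, -0.8, 0.7]
gripper_width: 91.4
gripper_force: 0.0
```

Call:
move_arm(
  plan=[
    [[0,0,-2.2],0,0],
    [[0,0,-2.5],0,0],
    [[0,0,-2],0,0],
    [[0,0,0],0,0],
    [[0,0,0],0,0],
  ],
)

```text
time_s: 13.85
ee_pos: [536.2, 143.2, 31.8]
ee_rot: [-180.0, -0.2, 0.1]
force: [0.4, -0.1, -0.6]
gripper_width: 90.9
gripper_force: 0.0
```

Call:
move_arm(
  plan=[
    [[0,0,0],0,0.7],
    [[0,0,0],0,0.7],
    [[0,0,0],0,0.7],
    [[0,0,0],0,0.7],
    [[0,0,0],0,0.7],
  ],
  squeeze=18,
)

```text
time_s: 14.35
ee_pos: [534.6, 142.9, 30.2]
ee_rot: [180.0, -0.0, 0.1]
force: [-0.0, -0.5, 0.6]
gripper_width: 54.2
gripper_force: 0.0
```

Call:
move_arm(
  plan=[
    [[0,0,0],0,0.7],
    [[0,0,0],0,0.7],
    [[0,0,0],0,0.7],
  ],
)

```text
time_s: 14.65
ee_pos: [534.6, 142.8, 30.1]
ee_rot: [180.0, 0.0, 0.1]
force: [-0.6, 0.2, 2.0]
gripper_width: 49.5
gripper_force: 18.0
```

Call:
move_arm(
  plan=[
    [[0,0,1],0,0.7],
    [[0,0,2.5],0,0.7],
    [[0,0,3],0,0.7],
    [[0,0,2],0,0.7],
    [[0,0,0.5],0,0.7],
  ],
)

```text
time_s: 15.15
ee_pos: [536.0, 143.3, 122.7]
ee_rot: [-179.9, -0.3, 0.1]
force: [1.2, 0.5, -2.0]
gripper_width: 49.3
gripper_force: 18.0
```

Call:
move_arm(
  plan=[
    [[0.4,-1.2,0],0,0.7],
    [[0.8,-2.2,0],0,0.7],
    [[0.9,-2.5,0],0,0.7],
    [[0.9,-2.5,0],0,0.7],
    [[0.9,-2.5,0],0,0.7],
  ],
)

```text
time_s: 15.65
ee_pos: [572.8, 32.0, 118.1]
ee_rot: [180.0, 0.2, 0.1]
force: [1.3, 1.1, -2.6]
gripper_width: 49.2
gripper_force: 18.0
```

Call:
move_arm(
  plan=[
    [[0.9,-2.5,0],0,0.7],
    [[0.9,-2.5,0],0,0.7],
    [[0.9,-2.5,0],0,0.7],
    [[0.9,-2.5,0],0,0.7],
    [[0.8,-2.2,0],0,0.7],
  ],
)

```text
time_s: 16.15
ee_pos: [616.6, -90.3, 117.8]
ee_rot: [180.0, 0.2, 0.1]
force: [0.0, -0.6, -2.3]
gripper_width: 49.2
gripper_force: 18.0
```

Call:
move_arm(
  plan=[
    [[0.5,-1.3,0],0,0.7],
    [[0,-0.5,0],0,0.7],
    [[0,0,0],0,0.7],
    [[0,0,0],0,0.7],
  ],
)

```text
time_s: 16.55
ee_pos: [621.9, -105.4, 119.6]
ee_rot: [-180.0, 0.1, 0.1]
force: [0.6, 0.8, -1.9]
gripper_width: 49.4
gripper_force: 18.0
```

Run:
```python
from h import *
s=env.state(); print(s["ee_pos"],s["ee_rot"],s["gripper_width"],s["force"])
for n in("top","wrist"):
    p=env.grab_frame(n); save(p,n+"2.png",(240,80,440,240) if n=="top" else None,4 if n=="top" else 1)
    w=cloud(p); g=(w[...,0]>500)&(w[...,0]<720)&(w[...,1]>-180)&(w[...,1]<-20)
    a=w[g&(w[...,2]>22)&(w[...,2]<50)][:,:2]; print(n,"base",cv2.minAreaRect(a.astype(np.float32)))
    for d in env.landmark_of(p,"place0"): print(np.round(d["point"]),round(d["score"],2),np.round(atz(p,d["point"],30)))
```

```text
[ 621.92596805 -105.3536889   119.56548679] [-1.79962286e+02  7.24019976e-02  1.35479188e-01] 49.4386397391134 [ 0.55516577  0.7772985  -1.90661121]
top base ((627.8392944335938, -78.09622955322266), (175.25357055664062, 82.64836120605469), 44.96129608154297)
[334. 148.] 0.71 [ 622. -108.   30.]
[331. 167.] 0.6 [ 569. -100.   30.]
[250. 133.] 0.32 [660. 123.  30.]
wrist base ((620.0266723632812, -101.08184814453125), (201.78253173828125, 105.33312225341797), 1.1932260990142822)
[321. 136.] 0.82 [676. -99.  30.]
```

View pics/wrist2.png

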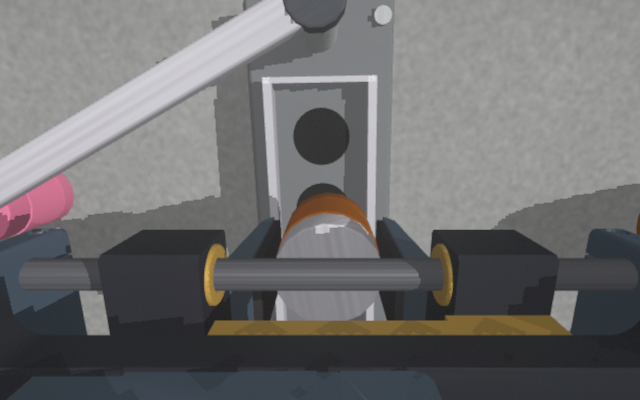

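The jar hangs upright between the fingers over the third mark. I'll shift it 4 mm in y to centre it, then lower.

Call:
move_arm(
  plan=[
    [[0,0.4,-1],0,0.7],
    [[0,0,-2],0,0.7],
    [[0,0,-1.5],0,0.7],
    [[0,0,-0.7],0,0.7],
    [[0,0,0],0,0.7],
  ],
)

```text
time_s: 17.25
ee_pos: [621.7, -101.6, 66.5]
ee_rot: [-180.0, 0.2, 0.1]
force: [-0.3, -0.3, -1.6]
gripper_width: 49.3
gripper_force: 18.0
```

Call:
move_arm(
  plan=[
    [[0,0,-0.3],0,0.7],
    [[0,0,-0.2],0,0.7],
    [[0,0,0],0,0.7],
  ],
)

```text
time_s: 17.55
ee_pos: [622.8, -102.2, 63.3]
ee_rot: [180.0, -0.0, 0.1]
force: [0.6, 0.7, -2.4]
gripper_width: 49.3
gripper_force: 18.0
```

Call:
move_arm(
  plan=[
    [[0,0,-0.2],0,0.7],
    [[0,0,0],0,0.7],
    [[0,0,-0.1],0,0.7],
    [[0,0,0],0,0.7],
    [[0,0,0],0,0.7],
  ],
)

```text
time_s: 18.05
ee_pos: [622.7, -102.2, 60.1]
ee_rot: [180.0, -0.0, 0.1]
force: [-0.2, 0.6, -1.2]
gripper_width: 49.2
gripper_force: 18.0
```

Call:
move_arm(
  plan=[
    [[0,0,-0.1],0,0.7],
    [[0,0,0],0,0.5],
    [[0,0,0],0,0.3],
    [[0,0,0],0,0],
    [[0,0,0],0,0],
  ],
)

```text
time_s: 18.55
ee_pos: [622.6, -102.1, 58.7]
ee_rot: [180.0, 0.0, 0.1]
force: [-1.1, 0.2, -0.7]
gripper_width: 70.4
gripper_force: 0.0
```

Call:
move_arm(
  plan=[
    [[0,0,0],0,0],
    [[0,0,1],0,0],
    [[0,0,3],0,0],
    [[0,0,4],0,0],
    [[0,0,4],0,0],
  ],
)

```text
time_s: 19.05
ee_pos: [622.3, -102.1, 180.7]
ee_rot: [180.0, 0.0, 0.1]
force: [-0.0, 0.2, 1.3]
gripper_width: 91.3
gripper_force: 0.0
```

Call:
move_arm(
  plan=[
    [[-2.3,3.5,0.5],5.6,0],
    [[-2.3,3.5,0.5],5.6,0],
    [[-2.3,3.5,0.5],5.6,0],
    [[-2.3,3.5,0.5],5.6,0],
    [[-2.4,3.5,0],5.6,0],
  ],
)

```text
time_s: 19.55
ee_pos: [506.2, 74.1, 200.6]
ee_rot: [179.9, -0.2, 28.3]
force: [0.9, 0.7, 0.3]
gripper_width: 91.3
gripper_force: 0.0
```

Call:
move_arm(
  plan=[
    [[-2.4,3.5,0],5.6,0],
    [[-2.4,3.5,0],5.6,0],
    [[-2.4,3.5,0],5.8,0],
    [[0,0,0],0,0],
    [[0,0,0],0,0],
  ],
)

```text
time_s: 20.05
ee_pos: [434.5, 178.4, 199.8]
ee_rot: [179.9, -0.1, 45.2]
force: [0.4, 0.1, 0.2]
gripper_width: 91.6
gripper_force: 0.0
```

Run:
```python
from jars import *
s=env.state(); print(s["ee_pos"],s["ee_rot"],s["gripper_width"]); jars()
p=env.grab_frame("top"); w=cloud(p)
q=w[(w[...,2]>50)&(np.abs(w[...,0]-622)<40)&(np.abs(w[...,1]+101)<40)]; print("placed jar",cv2.minEnclosingCircle(q[:,:2].astype(np.float32)),np.median(q[:,2]))
save(p,"top3.png",(180,80,440,260),3)
```

```text
[434.54200484 178.35676208 199.76917815] [ 1.79927124e+02 -6.73706115e-02  4.52038741e+01] 91.5679038267928
top 107 [230. 219.] [array([428.7, 174. ]), np.float64(22.3)]
scene 229 [396. 153.] [array([435.6, 175.1]), np.float64(26.2)]
wrist 2146 [327. 193.] [array([433.9, 177.7]), np.float64(24.4)]
placed jar ((624.3861694335938, -91.36656188964844), 24.814319610595703) 90.06976196083065
```

View pics/top3.png

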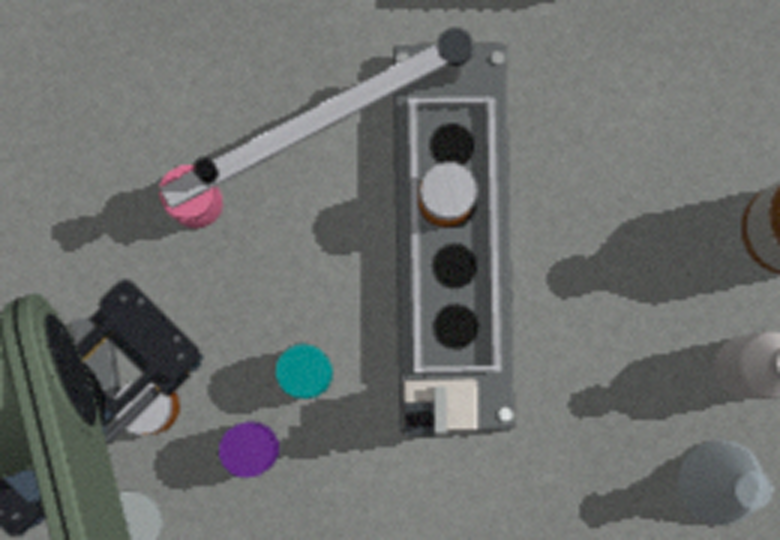

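The first jar stands in the tray but sits about 9 mm toward the +y rim. I'll recentre it later. Picking up jar 2 now, at (434.3,177.8).

Call:
move_arm(
  plan=[
    [[0,0,-4],0,0],
    [[0,0,-4],0,0],
    [[0,0,-3.5],0,0],
    [[0,0,-3],0,0],
    [[0,0,-2],0,0],
  ],
)

```text
time_s: 20.75
ee_pos: [434.2, 176.4, 31.9]
ee_rot: [-179.9, 0.2, 45.0]
force: [0.6, 0.9, -0.3]
gripper_width: 91.1
gripper_force: 0.0
```

Call:
move_arm(
  plan=[
    [[0,0,-0.5],0,0],
    [[0,0,0],0,0.4],
    [[0,0,0],0,0.7],
    [[0,0,0],0,0.7],
    [[0,0,0],0,0.7],
  ],
)

```text
time_s: 21.25
ee_pos: [435.3, 178.1, 30.0]
ee_rot: [179.9, -0.1, 45.1]
force: [-0.4, -0.4, -0.6]
gripper_width: 62.1
gripper_force: 0.0
```

Call:
move_arm(
  plan=[
    [[0,0,0],0,0.7],
    [[0,0,0],0,0.7],
    [[0,0,0],0,0.7],
    [[0,0,0],0,0.7],
  ],
)

```text
time_s: 21.65
ee_pos: [434.8, 178.0, 29.5]
ee_rot: [180.0, -0.0, 45.1]
force: [-0.4, 0.2, 6.2]
gripper_width: 49.4
gripper_force: 18.0
```

Call:
move_arm(
  plan=[
    [[0,0,1],0,0.7],
    [[0,0,2.5],0,0.7],
    [[0,0,3],0,0.7],
    [[0,0,2],0,0.7],
    [[0,0,0.5],0,0.7],
  ],
)

```text
time_s: 22.15
ee_pos: [435.8, 178.3, 121.3]
ee_rot: [179.9, -0.2, 45.1]
force: [0.7, 0.5, -1.0]
gripper_width: 49.4
gripper_force: 18.0
```

Call:
move_arm(
  plan=[
    [[0.7,-1.4,0],-2,0.7],
    [[1.2,-2.6,0],-4,0.7],
    [[1.3,-2.8,0],-4.5,0.7],
    [[1.3,-2.8,0],-4.5,0.7],
    [[1.3,-2.8,0],-4.5,0.7],
  ],
)

```text
time_s: 22.65
ee_pos: [492.1, 52.7, 118.0]
ee_rot: [-180.0, 0.1, 25.4]
force: [0.4, -0.1, -1.7]
gripper_width: 49.3
gripper_force: 18.0
```

Call:
move_arm(
  plan=[
    [[1.3,-2.8,0],-4.5,0.7],
    [[1.3,-2.8,0],-4.5,0.7],
    [[1.3,-2.8,0],-4.5,0.7],
    [[1.3,-2.8,0],-4.5,0.7],
    [[1.2,-2.6,0],-4.5,0.7],
  ],
)

```text
time_s: 23.15
ee_pos: [556.2, -85.4, 117.7]
ee_rot: [-180.0, 0.1, 2.9]
force: [0.2, 0.8, -1.4]
gripper_width: 49.4
gripper_force: 18.0
```

Call:
move_arm(
  plan=[
    [[0.8,-1.4,0],-3,0.7],
    [[0.2,-0.4,0],0,0.7],
    [[0,0,0],0,0.7],
    [[0,0,0],0,0.7],
    [[0,0,0],0,0.7],
  ],
)

```text
time_s: 23.65
ee_pos: [565.9, -101.2, 118.8]
ee_rot: [-180.0, 0.1, 0.2]
force: [-0.5, -0.3, -2.5]
gripper_width: 49.8
gripper_force: 18.0
```

Run:
```python
from h import *
s=env.state(); print(s["ee_pos"],s["ee_rot"],s["gripper_width"],s["force"])
p=env.grab_frame("wrist"); save(p,"w4.png"); w=cloud(p)
q=w[(w[...,2]>86)&(w[...,2]<97)&(w[...,0]>590)&(w[...,0]<660)&(np.abs(w[...,1]+95)<40)]; print("placed jar",cv2.minEnclosingCircle(q[:,:2].astype(np.float32)),np.percentile(q[:,2],[2,50,98]))
q=w[(w[...,2]>20)&(w[...,2]<50)&(w[...,0]>560)&(w[...,0]<720)&(np.abs(w[...,1]+95)<80)]; print(cv2.minAreaRect(q[:,:2].astype(np.float32)))
```

```text
[ 565.91419868 -101.15261788  118.80521119] [-1.79984692e+02  5.20666721e-02  2.01505627e-01] 49.76155164767111 [-0.51163651 -0.34588377 -2.5033787 ]
placed jar ((623.9995727539062, -93.05615234375), 24.487497329711914) [90.80281703 92.23550539 93.59786091]
((635.876708984375, -100.71488952636719), (153.60348510742188, 105.32156372070312), 1.2199809551239014)
```

View pics/w4.png

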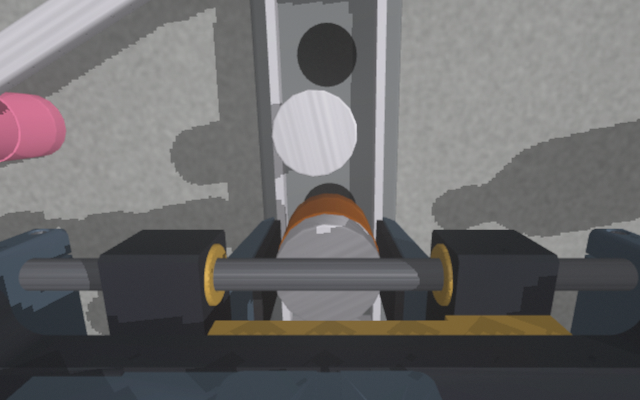

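The placed jar is upright (lid level at 92 mm) but against the +y rim. Lowering the second jar and releasing it gently.

Call:
move_arm(
  plan=[
    [[0,-0.1,-1],0,0.7],
    [[0,0,-2],0,0.7],
    [[0,0,-1.5],0,0.7],
    [[0,0,-0.8],0,0.7],
    [[0,0,0],0,0.7],
  ],
)

```text
time_s: 24.2
ee_pos: [565.5, -102.7, 64.5]
ee_rot: [-180.0, 0.2, 0.1]
force: [0.0, 0.8, -1.3]
gripper_width: 49.3
gripper_force: 18.0
```

Call:
move_arm(
  plan=[
    [[0,0,-0.3],0,0.7],
    [[0,0,0],0,0.7],
    [[0,0,-0.2],0,0.7],
    [[0,0,0],0,0.7],
    [[0,0,0],0,0.7],
  ],
)

```text
time_s: 24.7
ee_pos: [566.7, -103.2, 61.2]
ee_rot: [180.0, -0.0, 0.1]
force: [0.1, 0.8, -1.5]
gripper_width: 49.3
gripper_force: 18.0
```

Call:
move_arm(
  plan=[
    [[0,0,-0.1],0,0.7],
    [[0,0,0],0,0.7],
    [[0,0,-0.1],0,0.7],
    [[0,0,0],0,0.7],
    [[0,0,0],0,0.44],
  ],
)

```text
time_s: 25.2
ee_pos: [566.8, -103.2, 59.2]
ee_rot: [180.0, -0.0, 0.1]
force: [-0.5, 0.4, -0.2]
gripper_width: 50.9
gripper_force: 0.0
```

Call:
move_arm(
  plan=[
    [[0,0,0],0,0.43],
    [[0,0,0],0,0.4],
    [[0,0,0],0,0.36],
    [[0,0,0],0,0.3],
    [[0,0,0],0,0.2],
  ],
)

```text
time_s: 25.7
ee_pos: [566.6, -103.2, 58.9]
ee_rot: [180.0, 0.0, 0.1]
force: [-0.3, -0.1, 0.5]
gripper_width: 68.9
gripper_force: 0.0
```

Call:
move_arm(
  plan=[
    [[0,0,0],0,0],
    [[0,0,0],0,0],
    [[0,0,1],0,0],
    [[0,0,3],0,0],
    [[0,0,4],0,0],
  ],
)

```text
time_s: 26.2
ee_pos: [565.3, -102.9, 138.8]
ee_rot: [-180.0, 0.2, 0.1]
force: [0.7, 0.2, -0.2]
gripper_width: 91.4
gripper_force: 0.0
```

```bash
cat > tray.py <<'E'
from h import *
def tray(names=("wrist","top","scene")):
  s=env.state(); print(s["ee_pos"].round(1),s["ee_rot"].round(1),s["gripper_width"])
  for n in names:
    p=env.grab_frame(n); w=cloud(p); f=p["frame"].astype(int)
    m=((w[...,2]>82)&(w[...,2]<97)&(w[...,0]>470)&(w[...,0]<710)&(np.abs(w[...,1]+101)<50)&(np.ptp(f,-1)<35)&(f.mean(-1)>80)).astype(np.uint8)
    k,lab,st,c=cv2.connectedComponentsWithStats(m)
    for i in range(1,k):
      if st[i,4]>60:
        q=w[lab==i]; print(n,st[i,4],np.round(c[i]),[np.round(x,1) for x in cv2.minEnclosingCircle(q[:,:2].astype(np.float32))],np.percentile(q[:,2],[2,50,98]).round(1))
  return p
E
python3 -c "from tray import *; tray()"
```

```text
[ 565.3 -102.9  138.8] [-1.8e+02  2.0e-01  1.0e-01] 91.41550031884822
wrist 4813 [313. 130.] [array([623.9, -93.2]), np.float64(24.4)] [90.8 92.2 93.6]
wrist 4112 [329. 219.] [array([ 565.7, -103.3]), np.float64(24.5)] [87.1 92.2 93.6]
scene 308 [307. 214.] [array([ 568.9, -103.6]), np.float64(25.6)] [84.1 90.8 94.6]
scene 327 [317. 235.] [array([628.4, -95.1]), np.float64(25.0)] [83.5 90.9 94.5]
```

Jar 2 is centred. I'll recentre jar 1 by closing lightly around it at y = −101.

Call:
move_arm(
  plan=[
    [[2.5,0.1,0],0,0],
    [[3.2,0.1,0],0,0],
    [[0,0,-3],0,0],
    [[0,0,-3],0,0],
    [[0,0,-1.4],0,0],
  ],
  squeeze=6,
)

```text
time_s: 26.85
ee_pos: [621.1, -100.6, 61.3]
ee_rot: [-179.9, 0.4, 0.1]
force: [-1.3, -0.0, -0.7]
gripper_width: 91.7
gripper_force: 0.0
```

Call:
move_arm(
  plan=[
    [[0,0,-0.2],0,0],
    [[0,0,0],0,0.2],
    [[0,0,0],0,0.3],
    [[0,0,0],0,0.36],
    [[0,0,0],0,0.4],
  ],
)

```text
time_s: 27.35
ee_pos: [624.2, -100.7, 64.3]
ee_rot: [-180.0, -0.1, 0.1]
force: [-0.4, 3.7, 2.4]
gripper_width: 62.5
gripper_force: 1.5
```

Call:
move_arm(
  plan=[
    [[0,0,0],0,0.42],
    [[0,0,0],0,0.44],
    [[0,0,0],0,0.45],
    [[0,0,0],0,0.47],
    [[0,0,0],0,0.47],
  ],
)

```text
time_s: 27.85
ee_pos: [623.8, -100.8, 63.3]
ee_rot: [-180.0, -0.0, 0.1]
force: [0.6, 3.8, 5.7]
gripper_width: 49.9
gripper_force: 6.0
```

Call:
move_arm(
  plan=[
    [[0,0,0],0,0.43],
    [[0,0,0],0,0.4],
    [[0,0,0],0,0.35],
    [[0,0,0],0,0.2],
    [[0,0,0],0,0],
  ],
)

```text
time_s: 28.35
ee_pos: [623.4, -101.4, 62.7]
ee_rot: [180.0, 0.0, 0.1]
force: [-0.2, -0.8, -0.0]
gripper_width: 72.2
gripper_force: 0.0
```

Call:
move_arm(
  plan=[
    [[0,0,0],0,0],
    [[0,0,1],0,0],
    [[0,0,3],0,0],
    [[0,0,4],0,0],
    [[0,0,4],0,0],
  ],
)

```text
time_s: 28.85
ee_pos: [623.3, -101.1, 184.8]
ee_rot: [180.0, 0.0, 0.1]
force: [-0.4, -0.3, 0.7]
gripper_width: 91.1
gripper_force: 0.0
```

```bash
python3 -c "
from tray import *
tray()
p=env.grab_frame('scene'); save(p,'s5.png',s=1.25)"
```

```text
[ 623.3 -101.1  184.8] [1.8e+02 0.0e+00 1.0e-01] 91.06719968131243
wrist 2895 [328. 203.] [array([ 623.8, -101.1]), np.float64(24.5)] [88.3 92.3 93.6]
wrist 623 [331. 251.] [array([ 576.6, -103.2]), np.float64(21.6)] [82.6 91.8 93.5]
wrist 220 [331. 294.] [array([ 548.4, -103.2]), np.float64(16.5)] [91.  92.3 93.4]
top 147 [332. 147.] [array([619.4, -98.8]), np.float64(23.0)] [85.6 89.9 94.1]
top 166 [333. 162.] [array([ 567.4, -101.6]), np.float64(23.6)] [87.  90.6 94.7]
scene 187 [307. 218.] [array([ 571.9, -104.4]), np.float64(24.4)] [82.7 90.8 94.3]
scene 325 [314. 235.] [array([ 627.3, -101.8]), np.float64(24.7)] [83.8 90.9 94.9]
```

View pics/s5.png

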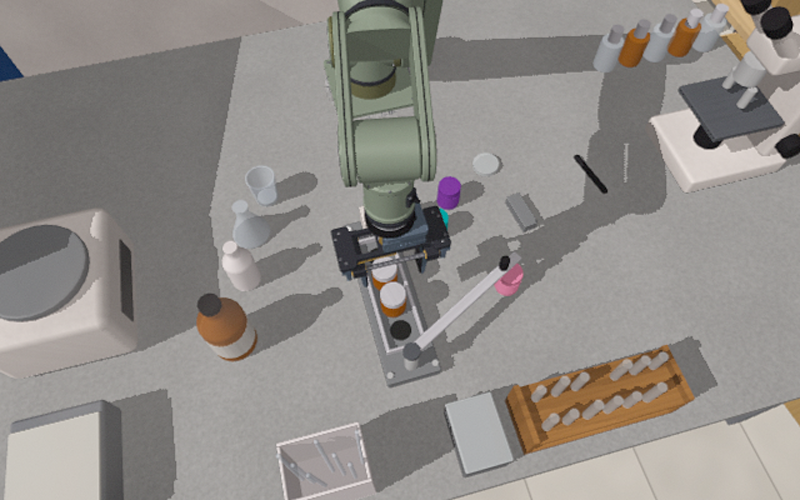

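Run:
```python
from arc import *
prev=pt(1.1,42); print("start",prev.round(1))
for th in np.linspace(1.1,0,15):
    q=pt(th,26); print(round(th,3),q.round(1),((q-prev)/10).round(2)); prev=q
```

```text
start [673.2 133.1]
1.1 [659.1 125.5] [-1.41 -0.76]
1.021 [641.8 117.8] [-1.73 -0.78]
0.943 [625.2 108.6] [-1.66 -0.91]
0.864 [609.3  98.2] [-1.59 -1.04]
0.786 [594.3  86.6] [-1.5  -1.16]
0.707 [580.3  73.9] [-1.4  -1.27]
0.629 [567.3  60.1] [-1.3  -1.38]
0.55 [555.4  45.3] [-1.19 -1.48]
0.471 [544.8  29.6] [-1.07 -1.57]
0.393 [535.4  13.1] [-0.94 -1.65]
0.314 [527.3  -4. ] [-0.81 -1.72]
0.236 [520.6 -21.7] [-0.67 -1.77]
0.157 [515.3 -40. ] [-0.53 -1.82]
0.079 [511.4 -58.5] [-0.39 -1.86]
0.0 [509.  -77.3] [-0.24 -1.88]
```

Call:
move_arm(
  plan=[
    [[0.2,4,0.5],4.5,0.5],
    [[0.3,4.5,0],4.5,1],
    [[0.4,4.5,0],4.5,1],
    [[0.6,4.5,0],4.5,1],
    [[0.6,4.5,0],4.5,1],
  ],
)

```text
time_s: 29.55
ee_pos: [643.6, 120.4, 186.4]
ee_rot: [-180.0, 0.2, 22.8]
force: [0.7, -0.7, 0.0]
gripper_width: 54.1
gripper_force: 0.0
```

Call:
move_arm(
  plan=[
    [[1.5,0.7,0],3.4,1],
    [[1.5,0.7,0],3.2,1],
    [[0,0,0],0,1],
    [[0,0,0],0,1],
    [[0,0,0],0,1],
  ],
)

```text
time_s: 30.05
ee_pos: [673.6, 132.1, 187.3]
ee_rot: [-180.0, 0.1, 29.1]
force: [-0.2, -0.2, -0.0]
gripper_width: 14.2
gripper_force: 0.0
```

Call:
move_arm(
  plan=[
    [[0,0,-3],0,1],
    [[0,0,-3],0,1],
    [[0,0,-1],0,1],
    [[0,0,0],0,1],
    [[0,0,0],0,1],
  ],
)

```text
time_s: 30.55
ee_pos: [675.2, 132.7, 119.3]
ee_rot: [180.0, -0.1, 29.2]
force: [-0.4, 1.2, 0.5]
gripper_width: -0.1
gripper_force: 0.0
```

Call:
move_arm(
  plan=[
    [[-1.5,-0.7,0],0,1],
    [[-1.7,-0.8,0],4.5,1],
    [[-1.7,-0.9,0],4.5,1],
    [[-1.6,-1,0],4.5,1],
    [[-1.5,-1.2,0],4.5,1],
  ],
)

```text
time_s: 31.05
ee_pos: [595.2, 87.2, 120.3]
ee_rot: [179.9, -0.2, 47.4]
force: [-0.2, 1.4, 0.5]
gripper_width: 0.2
gripper_force: 0.5
```

Call:
move_arm(
  plan=[
    [[-1.4,-1.3,0],4.5,1],
    [[-1.3,-1.4,0],4.5,1],
    [[-1.2,-1.5,0],4.5,1],
    [[-1.1,-1.6,0],4.5,1],
    [[-0.9,-1.6,0],4.5,1],
  ],
)

```text
time_s: 31.55
ee_pos: [536.3, 12.6, 120.2]
ee_rot: [179.8, -0.1, 69.9]
force: [1.1, 0.9, -0.2]
gripper_width: 0.2
gripper_force: 0.4
```

Call:
move_arm(
  plan=[
    [[-0.8,-1.7,0],4.5,1],
    [[-0.7,-1.8,0],4.5,1],
    [[-0.5,-1.8,0],4.5,1],
    [[0,0,0],0,1],
  ],
)

```text
time_s: 31.95
ee_pos: [516.2, -41.7, 119.9]
ee_rot: [179.8, 0.0, 83.1]
force: [-0.3, -0.7, -0.4]
gripper_width: 0.7
gripper_force: 0.0
```

Call:
move_arm(
  plan=[
    [[-0.4,-1.8,0],4.5,1],
    [[-0.3,-1.4,0],4,1],
    [[0,0,0],0,1],
    [[0,0,0],0,1],
  ],
)

```text
time_s: 32.35
ee_pos: [509.4, -71.7, 118.8]
ee_rot: [179.9, -0.0, 91.6]
force: [0.9, -0.7, 0.2]
gripper_width: 0.5
gripper_force: 0.0
```

Call:
move_arm(
  plan=[
    [[0,-0.3,0],0,1],
    [[0,0,0],0,1],
    [[0,0,0],0,1],
  ],
)

```text
time_s: 32.65
ee_pos: [508.7, -74.7, 118.0]
ee_rot: [180.0, -0.0, 91.7]
force: [-0.9, 0.7, -0.4]
gripper_width: 0.7
gripper_force: 0.0
```

Call:
move_arm(
  plan=[
    [[0,-0.3,0],0,1],
    [[0,0,0],0,1],
    [[0,0,0],0,1],
  ],
)

```text
time_s: 32.95
ee_pos: [508.6, -77.1, 118.0]
ee_rot: [180.0, -0.1, 91.7]
force: [1.0, 6.1, 0.1]
gripper_width: 0.5
gripper_force: 2.6
```

Call:
move_arm(
  plan=[
    [[0,-0.3,0],0,1],
    [[0,0,0],0,1],
    [[0,0,0],0,1],
  ],
)

```text
time_s: 33.25
ee_pos: [508.7, -77.5, 118.0]
ee_rot: [180.0, -0.4, 91.6]
force: [1.0, 13.7, 2.1]
gripper_width: 0.4
gripper_force: 6.7
```

Bar is at its closed stop. Next, push the lock home from behind.

Call:
move_arm(
  plan=[
    [[0,1.2,0],0,1],
    [[0,0,3.5],0,1],
    [[0,0,4],0,1],
    [[-4,0.2,0],0,1],
    [[-4,0.2,0],0,1],
  ],
)

```text
time_s: 33.75
ee_pos: [428.9, -65.7, 194.0]
ee_rot: [179.8, 0.1, 91.8]
force: [-0.5, 0.8, -0.6]
gripper_width: 0.3
gripper_force: 0.0
```

Call:
move_arm(
  plan=[
    [[-4,0.2,0],0,1],
    [[0,0,0],0,1],
    [[0,0,0],0,1],
    [[0,0,0],0,1],
  ],
)

```text
time_s: 34.15
ee_pos: [389.8, -63.5, 193.3]
ee_rot: [179.9, 0.1, 91.7]
force: [0.1, -0.8, 0.4]
gripper_width: 0.9
gripper_force: 0.0
```

Run:
```python
from h import *
s=env.state(); print(s["ee_pos"],s["ee_rot"])
p=env.grab_frame("wrist"); w=cloud(p); f=p["frame"].max(-1)
m=((w[...,2]>132)&(w[...,2]<150)&(f<90)&(w[...,1]<-40)&(w[...,1]>-90)&(w[...,0]>400)&(w[...,0]<480))
q=w[m]; print(len(q),np.percentile(q,[2,98],axis=0).round())
p=env.grab_frame("top"); w=cloud(p); s=w[(w[...,2]>100)&(w[...,2]<113)&(w[...,0]>540)&(w[...,0]<720)&(np.abs(w[...,1]+101)<40)]
print("bar line",cv2.fitLine(s[:,:2].astype(np.float32),cv2.DIST_HUBER,0,.01,.01).ravel())
```

```text
[389.79380923 -63.49552058 193.32530279] [1.79904204e+02 5.27443747e-02 9.17203257e+01]
380 [[418. -69. 133.]
 [430. -56. 141.]]
bar line [ 9.9956405e-01  2.9523835e-02  6.2985278e+02 -9.9065559e+01]
```

Call:
move_arm(
  plan=[
    [[-0.2,-0.3,-3],0,1],
    [[0,0,-3],0,1],
    [[0,0,-2.3],0,1],
    [[0,0,0],0,1],
    [[0,0,0],0,1],
  ],
)

```text
time_s: 34.75
ee_pos: [387.4, -66.3, 110.1]
ee_rot: [-180.0, 0.0, 91.7]
force: [-0.1, 0.3, -0.1]
gripper_width: 0.8
gripper_force: 0.0
```

Call:
move_arm(
  plan=[
    [[1,0,0],0,1],
    [[1,0,0],0,1],
    [[1,0,0],0,1],
    [[0.8,0,0],0,1],
    [[0,0,0],0,1],
  ],
)

```text
time_s: 35.25
ee_pos: [426.3, -66.2, 110.2]
ee_rot: [179.9, 0.0, 91.7]
force: [0.0, 0.4, 0.7]
gripper_width: 0.7
gripper_force: 0.0
```

Call:
move_arm(
  plan=[
    [[0.3,0,0],0,1],
    [[0,0,0],0,1],
    [[0,0,0],0,1],
  ],
)

```text
time_s: 35.55
ee_pos: [427.6, -66.2, 110.0]
ee_rot: [180.0, 0.0, 91.7]
force: [1.0, 0.7, -0.2]
gripper_width: 0.4
gripper_force: 0.0
```

Call:
move_arm(
  plan=[
    [[0.3,0,0],0,1],
    [[0,0,0],0,1],
    [[0,0,0],0,1],
  ],
)

```text
time_s: 35.85
ee_pos: [430.5, -66.1, 109.9]
ee_rot: [180.0, -0.0, 91.7]
force: [-0.9, 0.3, -1.0]
gripper_width: 0.8
gripper_force: 0.4
```

Call:
move_arm(
  plan=[
    [[0.3,0,0],0,1],
    [[0,0,0],0,1],
    [[0,0,0],0,1],
  ],
)

```text
time_s: 36.15
ee_pos: [433.8, -66.1, 109.9]
ee_rot: [180.0, -0.0, 91.7]
force: [-0.6, 0.0, -0.4]
gripper_width: 0.5
gripper_force: 0.3
```

Call:
move_arm(
  plan=[
    [[0.3,0,0],0,1],
    [[0,0,0],0,1],
    [[0,0,0],0,1],
  ],
)

```text
time_s: 36.45
ee_pos: [436.9, -66.2, 110.0]
ee_rot: [180.0, 0.0, 91.7]
force: [-0.7, 0.5, 0.2]
gripper_width: 0.6
gripper_force: 0.2
```

Call:
move_arm(
  plan=[
    [[0.2,0,0],0,1],
    [[0,0,0],0,1],
    [[0,0,0],0,1],
  ],
)

```text
time_s: 36.75
ee_pos: [437.4, -66.1, 109.9]
ee_rot: [-179.9, -0.0, 91.7]
force: [-5.7, -1.0, 3.9]
gripper_width: 0.0
gripper_force: 2.8
```

Call:
move_arm(
  plan=[
    [[0.3,0,0],0,1],
    [[0,0,0],0,1],
    [[0,0,0],0,1],
  ],
)

```text
time_s: 37.05
ee_pos: [437.6, -66.1, 109.9]
ee_rot: [-179.5, -0.0, 91.7]
force: [-12.4, 0.2, 11.1]
gripper_width: 0.5
gripper_force: 6.4
```

Call:
move_arm(
  plan=[
    [[-1.2,0,0],0,1],
    [[0,0,4],0,1],
    [[0,0,4],0,1],
    [[-3,4,2],0,1],
    [[-2,4.5,2],0,1],
  ],
)

```text
time_s: 37.55
ee_pos: [383.1, 13.5, 228.8]
ee_rot: [179.8, -0.0, 91.5]
force: [0.2, 0.4, 0.4]
gripper_width: 0.4
gripper_force: 0.0
```

Call:
move_arm(
  plan=[
    [[-1,4.5,0],0,1],
    [[0,4.5,0],0,1],
    [[0,4.5,0],0,1],
    [[0,4.5,0],0,1],
    [[0,0,0],0,1],
  ],
)

```text
time_s: 38.05
ee_pos: [373.5, 198.2, 227.6]
ee_rot: [179.8, -0.2, 92.1]
force: [-0.1, -0.9, -0.2]
gripper_width: 0.8
gripper_force: 0.0
```

Run:
```python
from h import *
s=env.state(); print(s["ee_pos"],s["force"])
for n in("top","scene"):
    p=env.grab_frame(n); w=cloud(p)
    print(n,[(np.round(atz(p,d["point"],139.5)),round(d["score"],2)) for d in env.landmark_of(p,"lock_grip")[:2]])
    t=w[(w[...,2]>132)&(w[...,2]<150)&(w[...,0]>400)&(w[...,0]<560)&(np.abs(w[...,1]+90)<45)]
    for lo,hi in((380,480),(490,540)):
        q=t[(t[:,0]>lo)&(t[:,0]<hi)]; print("tops",len(q),q.min(0).round(),q.max(0).round())
    if n=="scene": save(p,"s6.png",s=1.25)
    else: save(p,"t6.png",(180,80,440,260),3)
```

```text
[373.54268019 198.21625132 227.57124132] [-0.06962251 -0.90356263 -0.16996889]
top [(array([456., -73., 140.]), 0.49)]
tops 47 [451. -77. 134.] [461. -55. 142.]
tops 41 [ 501. -110.  136.] [516. -94. 144.]
scene [(array([449., -68., 139.]), 0.78)]
tops 48 [452. -80. 132.] [465. -57. 143.]
tops 46 [ 501. -112.  133.] [521. -97. 146.]
```

View pics/s6.png

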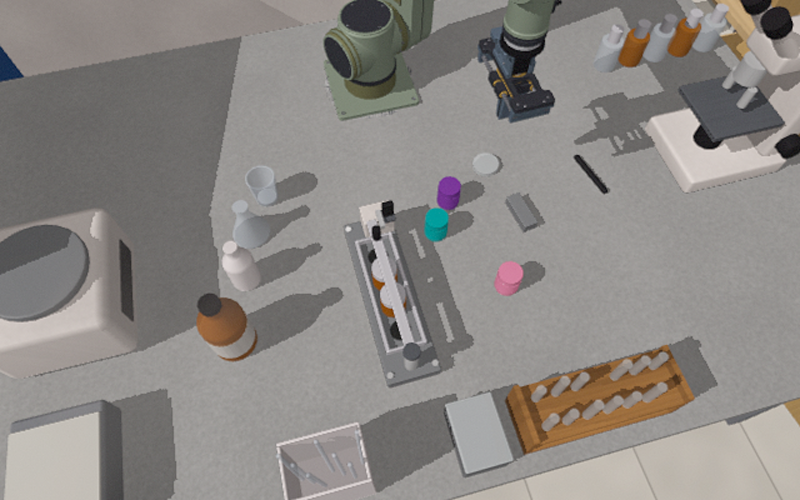

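View pics/t6.png

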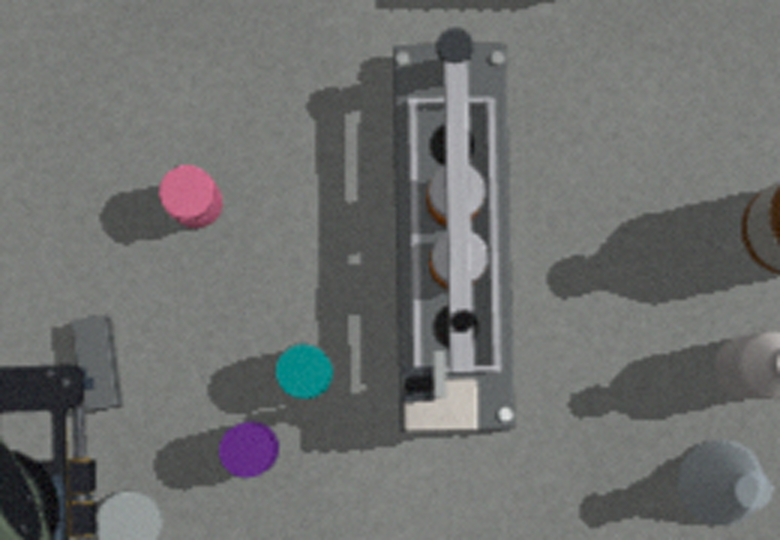

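Both jars stand under the closed bar, the tongue sits beside the bar tip, and all the bottles are still upright. Handing in.

```bash
python3 -c "
from workcell import env
print(env.job_done())"
```

```text
the job is handed in; nothing more can be done
None
```

I packed both amber jars present upright in one row in the tray, closed the bar to its stop over them, slid the lock home and handed the job in; the last pictures show every bystander still standing, but handing in returned no verdict.

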